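# Third hand: press an angle bracket against a sprung fence

### The job

Pick up the bare aluminium angle bracket and stand it upright on the grey base plate of the bench fixture, between the two blue cheeks, with the back of its flange flat against the fence. Then push it against the sprung fence until the red pointer stands in the green band (a push of about 10 N) and keep holding it there, steady and still gripped, so that a colleague can drive the screws: the program finishes while holding and never lets go. Do not drive the fence back to its end stop, and leave the red bracket where it is.

Things in the scene. Friction and masses are not known exactly. Their poses are not given: they have to be found in the camera images.
- bracket: loose bare aluminium angle bracket, 0.2 to 0.42 kg, standing on its foot on the bench left or right of the fixture (it and the red one change places), turned up to 0.6 rad. Origin: centre of the foot's underside, z up. Foot 60 (x) x 100 (y) x 6 mm. Upright flange on the foot's +x edge: x +24 to +30, 100 wide, 55 high; its outer face goes against the fence
- bracket_rib (a point): place to grip the bracket: on its central rib, (4, 0, 40) mm in the bracket's frame. The rib is 14 mm thick in y, runs from x = -17 to the flange at +24 and rises to 55 mm; grip it across y from above. A low step of the rib, 30 mm high, runs on to x = -27
- flange_back (a point): point on the bracket at the foot of the flange's outer face: (30, 0, 0) mm in the bracket's frame
- spare_bracket: a second bracket of the same shape and size, painted red, to be left alone; same frame as the bracket
- fixture: fixed bench fixture, turned up to 0.3 rad. Origin: centre of the base plate's underside; x points from its open front to the fence, the direction of the push. Grey base plate 200 (x) x 220 (y) x 12 mm: the bracket stands on it, 12 mm above the bench. At rest the fence's front face is at x = 0. Behind the fence a dark block, x +66 to +90, 58 mm high
- scale (a point): centre of the green band on the fixed scale at the fixture's left (+y) side; white top 60 mm above the bench, x -8 to +58 and y +88 to +108 mm in the fixture's frame. A red pointer on the fence moves over it; the green band marks 11 to 22 mm of fence travel
- fence (a joint): how far the fence is pushed back along the fixture's x, in m: 0 at rest, 0.030 at its end stop. Spring 600 N/m without preload: 0.0167 is 10 N; the pointer is in the green band from 0.011 to 0.022 (6.6 to 13.2 N)
- fence_face (a point): centre of the fence's front face, at the height of the base plate's top; moves with the fence; axes as the fixture's. Aluminium fence 150 mm wide, top 56 mm above the bench. Two blue cheeks on it stick out 18 mm to the front, tops 44 mm above the bench, inner sides at y = -62 and +62 mm: the bracket has 12 mm of room on each side
Things that resemble listed ones, but are neither listed nor needed, are in the scene too. Several things have the shape of the bracket; the one meant has the colours described above.

How it is judged:
At the end, for the whole second after the job is handed in: Still gripped, the bracket stands upright (0.06 rad), at rest, at most 5 mm above the base plate, between the cheeks, flat on the fence (0.08 rad, 5 mm), pressing it with 5.5 to 14.5 N and 10 to 23 mm back; the red bracket is within 30 mm of its start (contact force between bracket and fence between 5.5 and 14.5 N and value of joint fence between 0.01 and 0.023 m and x of flange_back in the frame of fence_face between -0.005 and 0.003 m and y of flange_back in the frame of fence_face between -0.0135 and 0.0135 m and z of flange_back in the frame of fence_face between -0.003 and 0.005 m and angle between the x axis of bracket and the x axis of fixture, either way round below 0.08 rad and angle between bracket's own z axis and vertical below 0.06 rad and linear speed of bracket below 0.01 m/s and contact force between the fingers and bracket above 1 N and distance of spare_bracket from where it was at the start of the episode below 0.03 m); the arm keeps its last pose, push and grip.
It fails at once if the fence is driven back to its end stop (value of joint fence above 0.0285 m).
It fails at once if the red bracket is moved (distance of spare_bracket from where it was at the start of the episode above 0.03 m).
It also fails if it takes over 40 s, if anything falls off the work surface, if the arm or the gripper's body presses on something with over 40 N, if the wrist force passes 120 N, or if a joint passes its speed limit or range.

### The arm

A 6-joint arm with a two-finger parallel gripper is mounted at the origin on a cart in front of the work surface, level with it; the furniture and walls round the work are solid. World frame = base frame: x ahead of the robot, y to its left, z up, the work surface at z = 0. Lengths are in m, angles in rad, forces in N, time in s.
With the tool pointing down it reaches from about 0.375 to 0.975 m from the base axis. Payload 3.8 kg.
Tool frame: the origin (TCP) lies at the very end of the fingers, on their centre line; the grasp point (between the pads) lies 19 mm behind it (r.grip_depth is the distance from the TCP to the grasp point, in m); z points along the fingers, y is the direction in which the jaws open and shut (so a half turn about z gives the same grasp; the last joint's range is limited). The gripper opens to 85 mm and grips with 20 to 120 N. Pads are 22 mm wide; open, the fingers measure 114 mm over their backs; the gripper's body (76 mm by 85 mm) begins 54 mm behind the grasp point. The pads swing forward as they close: fully open they stand 13 mm farther back than shut.
Start: joints at [-1.343, 0.264, 1.604, -0, 1.274, -0.037], TCP at [0.177, -0.651, 0.231] pointing down, gripper open.
Joint ranges: [-2.63, 2.63], [-0.94, 2.18], [0.31, 2.57], [-1.31, 4.45], [0, 2.66], [-2.55, 2.55]. Speed limits (rad/s): [2.57, 2.57, 3.14, 3.14, 3.14, 3.14].

### API

Orientations are given as a unit quaternion [w, x, y, z].
In Python, from cell import r gives the robot as it stands.
- The arm moves only by the shell command python3 -m creep 'ROWS' [FORCE]. ROWS is text: rows parted by semicolons, each of 7 numbers parted by spaces: the shift along the tool's x, y, z in mm, then the turn, a rotation vector about the tool's x, y, z in degrees, then the closure, from 0 (fully open) to 1 (shut). A call has 1 to 12 rows; each row shifts and turns the commanded pose from where the row before left it, along the tool's axes as they then stand; what a row does not reach is not made up. A row lasts 1/8 s, in which the tool goes at most 62.5 mm and 10.7 degrees, less where a joint would pass 70% of its speed; a pose out of reach is approached as far as the arm can. A call with a gripper value outside its range is refused whole. The fingers move at their own pace and stop on an object; FORCE is the grip in N (left out, the last holds). Time passes only in rows, so rows that do not move let the fingers close. It gives the time, the measured TCP pose, the force and the opening at its end, in the units of the state.
- r.read_state(): the state, without advancing time (a new reading comes with each control period).
- r.get_image(name): name is "scene" or "top" or "wrist"; returns a dict with "image" (480x640x3 uint8, red, green, blue), "K" (3x3 intrinsics, pixels), "k1" (the pictures are not rectified: a ray, as slopes to the right and down, at radius r is drawn at 1 + k1 r^2 times it, then the intrinsics apply), "view" (4x4, takes a point from world to camera coordinates). Camera axes: x right, y down, z forward; pixel columns grow to the right and rows downward; lengths in m; the calibration is good to about 2 mm. A picture is of the moment at which its call begins. There is no depth.
- r.hand_in(): hands the job in, once; it reports no verdict.
Trained networks look in the newest picture that a camera, given by its name, has taken for a name from the list of things; names that differ only in an ending like _2 or _b are one class to them, and where a whole thing is asked for, a point or a joint stands for the part that bears it (a point fixed in the world has none). Each returns a list of dicts, best first, with "p" (0 to 1); they miss things now and then, are a little off and sometimes report something else, mostly with a low value. They report only what shows in the picture. A call takes as long as a camera call. They do not tell look-alikes from the thing itself.
- r.spot_in(camera, query): "position" ([x, y, z] in m, in the coordinates of the camera as it stood for that picture, good to about 4 mm: the middle of the surface that is visible of it).
The state is a dict: "time_s": time; "qpos": joint angles; "joint_velocities": joint speeds; "tau": joint torques, N m; "ee_pos": TCP position; "ee_rot": TCP orientation; "ft_force": force on the tool from outside, world axes, zero at the start; "ft_torque": the same for the moment, N m; "finger_gap": finger opening in m.
Only numpy, scipy, OpenCV 4.12 (cv2) and the standard library are available. Lean on these libraries where they do the work, as an engineer would, in place of code of your own. Each camera call takes 0.05 s, during which the arm holds its last target. There are 200 camera calls.

## Working session

There is one attempt and no reset: what is moved stays moved. The work goes in short steps, Python scripts to look and compute and a shell command to move; the robot and the scene stay as the last step left them, time stands still between calls to the robot, and variables do not carry over. Pictures are saved under pics/ and viewed, about 8 in all and at most 12, crops included, and the job is handed in when it is done.

```bash
mkdir -p pics; ls
cat > h.py <<'E'
import numpy as np, cv2
from cell import r
def snap(cam,fn=None):
    d=r.get_image(cam)
    if fn: cv2.imwrite('pics/'+fn,d['image'][:,:,::-1])
    return d
def pix(d,P):
    P=np.atleast_2d(P); V=np.array(d['view']); c=P@V[:3,:3].T+V[:3,3]
    s=c[:,:2]/c[:,2:]; s=s*(1+d['k1']*(s**2).sum(1,keepdims=True))
    K=np.array(d['K']); return np.c_[s[:,0]*K[0,0]+K[0,2], s[:,1]*K[1,1]+K[1,2]]
def ray(d,uv,z):
    K=np.array(d['K']);V=np.array(d['view']); uv=np.atleast_2d(uv).astype(float)
    s0=np.c_[(uv[:,0]-K[0,2])/K[0,0],(uv[:,1]-K[1,2])/K[1,1]]; s=s0.copy()
    for _ in range(20): s=s0/(1+d['k1']*(s**2).sum(1,keepdims=True))
    w=np.c_[s,np.ones(len(s))]@V[:3,:3]; o=-V[:3,:3].T@V[:3,3]
    return o+w*((z-o[2])/w[:,2])[:,None]
def spot(cam,d,q):
    V=np.array(d['view']); out=[]
    for e in r.spot_in(cam,q):
        w=V[:3,:3].T@(np.array(e['position'])-V[:3,3]); out.append((round(e['p'],2),w.round(3),pix(d,w)[0].round()))
    return out
E
python3 - <<'E'
from h import *
for c in('top','scene'):
    d=snap(c,c+'0.png'); print(c,d['k1'],np.round(d['K'],1).tolist())
    for q in('bracket','spare_bracket','bracket_rib','fixture','scale','fence_face','fence'):
        print(q)
        for o in spot(c,d,q): print('  ',*o)
s=r.read_state();print(s['time_s'],s['ee_pos'],s['ee_rot'],s['ft_force'],s['finger_gap'])
E
```

```text
pics
top -0.0989737140942687 [[440.3, 0.0, 320.4], [0.0, 440.3, 240.5], [0.0, 0.0, 1.0]]
bracket
   0.97 [0.413 0.246 0.011] [234. 273.]
   0.56 [0.423 0.395 0.008] [178. 268.]
spare_bracket
   0.67 [ 0.443 -0.29   0.004] [442. 265.]
bracket_rib
   0.97 [0.405 0.245 0.007] [235. 277.]
   0.61 [0.425 0.392 0.008] [179. 268.]
fixture
   0.82 [ 0.581 -0.007  0.018] [333. 210.]
scale
   0.9 [ 0.58  -0.008  0.012] [334. 211.]
fence_face
   0.62 [ 0.596 -0.004  0.049] [333. 201.]
fence
   0.96 [0.593 0.003 0.042] [330. 203.]
   0.39 [0.411 0.246 0.008] [234. 274.]
scene -0.014833238971396337 [[442.8, 0.0, 317.8], [0.0, 442.8, 238.4], [0.0, 0.0, 1.0]]
bracket
   0.87 [0.421 0.411 0.015] [189. 358.]
   0.63 [0.42  0.261 0.012] [256. 317.]
spare_bracket
   0.62 [ 0.44  -0.293  0.02 ] [415. 207.]
bracket_rib
   0.91 [0.417 0.259 0.01 ] [258. 318.]
   0.57 [0.421 0.406 0.012] [192. 358.]
fixture
   0.76 [0.578 0.014 0.013] [297. 233.]
scale
   0.74 [0.572 0.017 0.013] [297. 234.]
fence_face
   0.84 [0.583 0.    0.042] [299. 220.]
fence
   0.73 [0.587 0.004 0.041] [297. 221.]
0.8 [ 0.1766653  -0.65148542  0.23131757] [3.24923332e-05 9.91249432e-01 1.32002131e-01 8.18170856e-06] [-0.78414174 -0.10650375 -0.19622491] 0.08540499159386386
```

Run:
```python
import cv2
a=cv2.imread('pics/top0.png'); c=a[150:320,140:480]
cv2.imwrite('pics/top0c.png',cv2.resize(c,None,fx=2.35,fy=2.35,interpolation=cv2.INTER_CUBIC))
```

```text
(no output)
```

View pics/top0c.png

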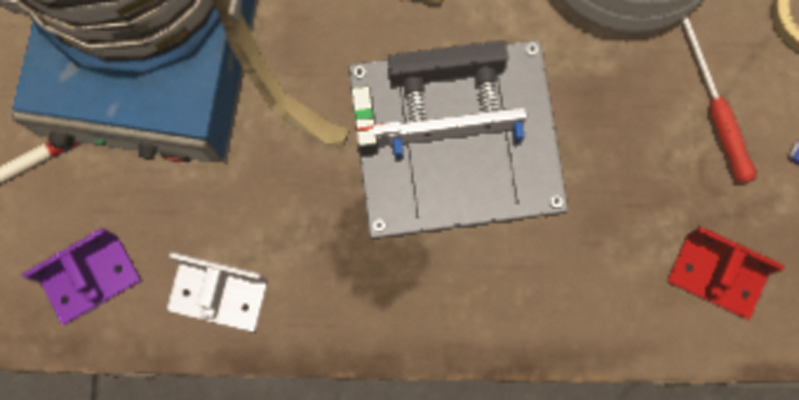

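View pics/scene0.png

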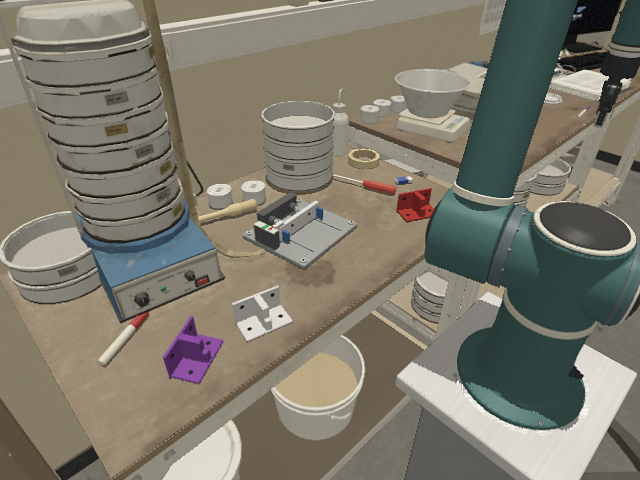

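Candidates, in top-view pixels: purple bracket (178,268), bare light-metal bracket (234,273), red one (442,265). The bare metal one at (234,273) fits "bare aluminium"; the enlarged crop confirms it. The fixture is around (333,210), with the scale on its left.

Run:
```python
from h import *
d=snap('top')
f=lambda L: np.array(L)/2.35+[140,150]-.3
c=ray(d,f([(350,67),(542,42),(566,211),(374,237)]),.012)[:,:2]
print(c.round(3)); o=c.mean(0); x=(c[0]+c[1]-c[2]-c[3]);y=c[0]+c[3]-c[1]-c[2]
print('fix',o,np.arctan2(x[1],x[0]),np.arctan2(-y[0],y[1]),np.linalg.norm(x)/2,np.linalg.norm(y)/2)
a=ray(d,f([(170,254),(267,278)]),.055)[:,:2]; b=ray(d,f([(167,318),(254,331)]),.003)[:,:2]
print(a,b)
for p,s in((a,.028),(b,-.03)):
    v=p[0]-p[1]; th=np.arctan2(-v[0],v[1]); ux=np.array([np.cos(th),np.sin(th)]); print(th,np.linalg.norm(v),p.mean(0)-s*ux)
print(a.mean(0)-b.mean(0))
w=snap('wrist');V=np.array(w['view']);from scipy.spatial.transform import Rotation as R
s=r.read_state();T=R.from_quat(s['ee_rot'],scalar_first=True).as_matrix()
print('cam in tool',T.T@(-V[:3,:3].T@V[:3,3]-s['ee_pos']),(T.T@V[:3,:3].T).round(2).tolist()); print(T.round(3))
```

```text
[[ 0.668  0.113]
 [ 0.7   -0.104]
 [ 0.506 -0.129]
 [ 0.474  0.081]]
fix [ 0.58704251 -0.00996521] 0.14598898649527917 0.14927625500192285 0.19588080697161805 0.21611669477991213
[[0.44668425 0.29426295]
 [0.42292642 0.1899568 ]] [[0.38233753 0.30729901]
 [0.3699545  0.21044378]]
-0.22394952232921717 0.10697760454939848 [0.40750455 0.24832818]
-0.127161057881637 0.09764361963770224 [0.40590379 0.25506684]
[ 0.05865932 -0.01676152]
cam in tool [ 0.07040298 -0.00038533 -0.14212134] [[-0.0, -0.96, -0.28], [1.0, -0.0, -0.0], [0.0, -0.28, 0.96]]
[[ 0.965  0.262 -0.   ]
 [ 0.262 -0.965 -0.   ]
 [-0.     0.    -1.   ]]
```

```bash
python3 -m creep '44 -33 0 0 0 0 0;44 -33 0 0 0 0 0;44 -33 0 0 0 0 0;44 -33 0 0 0 0 0;44 -33 0 0 0 0 0;44 -33 0 0 0 0 0;44 -33 0 0 0 0 0;44 -33 0 0 0 0 0;16 -47 0 0 0 0 0;16 -47 0 0 0 0 0;16 -47 0 0 0 0 0;16 -47 0 0 0 0 0'; python3 -m creep '16 -47 0 0 0 0 0;16 -47 0 0 0 0 0;2 -51 0 0 0 0 0;2 -51 0 0 0 0 0;2 -51 0 0 0 0 0;2 -51 0 0 0 0 0;2 -51 0 0 0 0 0;0 0 0 0 0 9 0;0 0 0 0 0 9 0;0 0 0 0 0 9 0;0 0 0 0 0 0 0'
python3 - <<'E'
from h import *
d=snap('wrist','w1.png'); print(r.read_state()['qpos'])
for q in('bracket_rib','flange_back'): print(spot('wrist',d,q))
for yaw in(-.2,):pass
E
```

```text
time_s: 2.4
ee_pos: [0.4599, -0.1048, 0.2316]
ee_rot: [0.0, 0.991, 0.132, 0.0]
ft_force: [-0.9, 0.7, 0.0]
finger_gap: 0.0851
time_s: 3.78
ee_pos: [0.409, 0.2416, 0.2314]
ee_rot: [-0.0, 0.995, -0.102, 0.0]
ft_force: [0.4, 0.1, -0.1]
finger_gap: 0.0853
[ 4.80897352e-01 -1.21917144e-01  2.01541619e+00  1.96357620e-05
  1.24781019e+00  2.25512603e+00]
[(0.62, array([0.433, 0.384, 0.004]), array([174., 204.]))]
[(0.88, array([0.412, 0.252, 0.005]), array([315., 197.])), (0.64, array([0.434, 0.389, 0.005]), array([169., 204.]))]
```

View pics/w1.png

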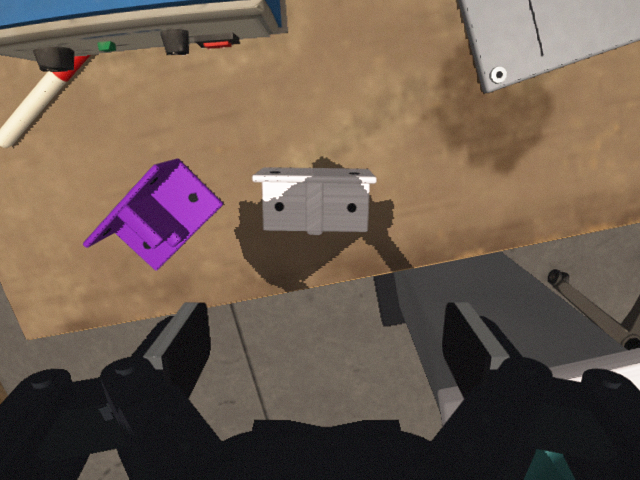

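The wrist view shows the bare aluminium bracket at (315,200), nearly square to the tool; purple at (155,213). I'll fit its pose.

```bash
cat >> h.py <<'E'
from scipy.optimize import least_squares
from scipy.spatial.transform import Rotation as R
def place(p,L):
    L=np.atleast_2d(L)/1000.; c,s=np.cos(p[2]),np.sin(p[2])
    return np.c_[p[0]+c*L[:,0]-s*L[:,1],p[1]+s*L[:,0]+c*L[:,1],L[:,2]]
def fit(d,L,uv,p0):
    f=least_squares(lambda p:(pix(d,place(p,L))-uv).ravel(),p0); return f.x,f.fun.reshape(-1,2).round(1).tolist()
def totool(P):
    s=r.read_state();T=R.from_quat(s['ee_rot'],scalar_first=True).as_matrix();return (1000*T.T@(np.array(P)-s['ee_pos'])).round(1),np.arctan2(T[1,0],T[0,0])
E
python3 - <<'E'
from h import *
d=snap('wrist')
L=[(-30,50,6),(-30,-50,6),(24,50,55),(24,-50,55),(30,50,55),(30,-50,55)]
uv=np.array([(263,230),(369,231),(253,181),(376,181),(257,170),(374,169)])
p,e=fit(d,L,uv,[.41,.25,-.2]); print(p,e)
g=place(p,[(4,0,40)])[0]; print(g, totool(g))
E
```

```text
[ 0.41138004  0.25050602 -0.20737161] [[1.0, -1.2], [0.0, -1.9], [-0.8, -1.4], [1.4, -1.1], [-5.2, 2.1], [3.7, 3.4]]
[0.41529434 0.24968247 0.04      ] (array([  4.4,  -9.3, 191.3]), np.float64(-0.20477342914201074))
```

```bash
python3 -m creep '4 -9 50 0 0 0 0;0 0 50 0 0 0 0;0 0 50 0 0 0 0;0 0 40 0 0 0 0;0 0 20 0 0 0 0;0 0 0 0 0 0 0;0 0 0 0 0 0 1;0 0 0 0 0 0 1;0 0 0 0 0 0 1;0 0 0 0 0 0 1;0 0 0 0 0 0 1;0 0 0 0 0 0 1' 100;  python3 -m creep '0 0 0 0 0 0 1;0 0 0 0 0 0 1;0 0 0 0 0 0 1'
```

```text
time_s: 5.48
ee_pos: [0.4155, 0.2499, 0.0222]
ee_rot: [-0.0, 0.995, -0.103, 0.001]
ft_force: [-0.6, -0.3, 6.3]
finger_gap: 0.0124
time_s: 5.85
ee_pos: [0.4156, 0.2499, 0.0222]
ee_rot: [-0.0, 0.995, -0.103, 0.001]
ft_force: [-1.6, -0.1, 5.1]
finger_gap: 0.0124
```

```bash
python3 -m creep '0 0 -10 0 0 0 1;0 0 -40 0 0 0 1;0 0 -40 0 0 0 1;28 40 0 0 0 0 1;28 40 0 0 0 0 1;28 40 0 0 0 0 1;28 40 0 0 0 0 1;28 40 0 0 0 0 1;28 40 0 0 0 0 1;0 0 0 0 0 -10 1;0 0 0 0 0 -10 1;0 0 0 0 0 0 1'
python3 - <<'E'
from h import *
d=snap('wrist','w2.png'); t=snap('top','t2.png'); s=r.read_state(); print(totool([0,0,0])[1],s['finger_gap'])
a=t['image'][150:270,240:420,::-1]; a=cv2.resize(a,(640,427),interpolation=cv2.INTER_CUBIC)
cv2.imwrite('pics/t2c.png',a)
for q in('scale','fence_face','flange_back','bracket_rib'): print(q,spot('wrist',d,q))
E
```

```text
time_s: 7.35
ee_pos: [0.5294, -0.0201, 0.1109]
ee_rot: [-0.0, 0.998, 0.07, -0.001]
ft_force: [0.5, -0.2, -1.9]
finger_gap: 0.013
0.1396738422625705 0.0128969788628061
scale [(0.87, array([0.598, 0.001, 0.011]), array([308., 120.]))]
fence_face [(0.86, array([0.599, 0.001, 0.055]), array([304., 117.])), (0.69, array([ 0.437, -0.262,  0.004]), array([619., 388.]))]
flange_back [(0.81, array([ 0.551, -0.017,  0.129]), array([326., 272.]))]
bracket_rib [(0.74, array([ 0.546, -0.02 ,  0.132]), array([333., 293.]))]
```

View pics/w2.png

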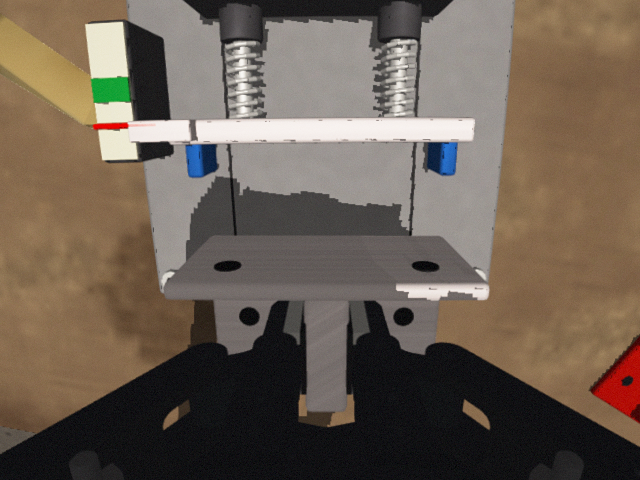

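The bracket hangs straight in the grip (flange top (165..488,291)). The fence is ahead at row ~130, with cheeks at cols 202 and 443, and the pointer is at rest below the green band (110,126). Next I fit the fixture and bracket from this picture.

Run:
```python
from h import *
d=snap('wrist')
L=[(-8,108,60),(-8,88,60),(58,108,60),(58,88,60),(0,-75,56),(-18,62,44),(-18,-62,44)]
uv=np.array([(101,161),(143,160),(86,22),(127,21),(474,141),(202,177),(443,175)])
p,e=fit(d,L,uv,[.587,-.01,.147]); print('fix',p,e)
# bracket: free z offset too
s=r.read_state(); 
Lb=np.array([(30,50,0),(30,-50,0),(30,50,55),(30,-50,55),(24,50,55),(24,-50,55)]);ub=np.array([(213,237),(440,237),(165,283),(488,283),(165,298),(489,299)])
def res(q):
    l=Lb.astype(float).copy(); l=R.from_euler('y',q[4]).apply(l); P=place(q[:3],l); P[:,2]+=q[3]; return (pix(d,P)-ub).ravel()
f=least_squares(res,[.53,-.02,.14,.09,0]); print('br',f.x,f.fun.round(1))
q=f.x; P=place(q[:3],[(30,0,0)])[0]
dx=P[:2]-p[:2]; c,n=np.cos(p[2]),np.sin(p[2]); print('flange in fix mm',1000*(c*dx[0]+n*dx[1]),1000*(-n*dx[0]+c*dx[1]),'z',q[3],'yaw err',q[2]-p[2], totool([0,0,0])[1],s['ee_pos'])
```

```text
fix [ 0.58905927 -0.00887377  0.15165996] [[1.3, 2.9], [-1.5, 2.9], [-2.0, -2.4], [-1.3, -4.2], [2.3, 0.7], [3.2, 0.8], [-2.0, 0.4]]
br [ 0.52116415 -0.02066073  0.14073523  0.08668485  0.03320108] [-0.3 -0.1  0.5  0.2 -0.9 -1.5  1.3 -1.1  1.2  1.6 -1.8  1. ]
flange in fix mm -38.898351153705676 -1.7218535514597604 z 0.08668485449869509 yaw err -0.01092473064319327 0.1420122230290733 [ 0.52998407 -0.01966327  0.1113212 ]
```

```bash
python3 -m creep '0 -1.7 30 0 0 -0.6 1;0 0 30 0 0 0 1;0 0 10 0 0 0 1;0 0 3 0 0 0 1;0 0 0 0 0 0 1;0 0 0 0 0 0 1'
python3 -m creep '0 0 1 0 0 0 1;0 0 1 0 0 0 1;0 0 0 0 0 0 1;0 0 0 0 0 0 1'
```

```text
time_s: 8.45
ee_pos: [0.531, -0.0183, 0.0395]
ee_rot: [0.0, 0.997, 0.076, 0.001]
ft_force: [0.4, 0.1, -2.1]
finger_gap: 0.0129
time_s: 8.95
ee_pos: [0.5297, -0.0182, 0.0362]
ee_rot: [-0.0, 0.997, 0.076, -0.0]
ft_force: [-0.6, 1.2, -2.3]
finger_gap: 0.0127
```

```bash
python3 -m creep '0 0 1 0 0 0 1;0 0 0 0 0 0 1;0 0 0 0 0 0 1'; python3 -m creep '0 0 1 0 0 0 1;0 0 0 0 0 0 1;0 0 0 0 0 0 1'; python3 -m creep '0 0 1 0 0 0 1;0 0 0 0 0 0 1;0 0 0 0 0 0 1'
```

```text
time_s: 9.32
ee_pos: [0.5298, -0.0182, 0.0352]
ee_rot: [-0.0, 0.997, 0.076, -0.0]
ft_force: [0.0, -0.1, -2.2]
finger_gap: 0.0127
time_s: 9.7
ee_pos: [0.5298, -0.0182, 0.0343]
ee_rot: [-0.0, 0.997, 0.076, 0.0]
ft_force: [-0.8, 0.1, -2.1]
finger_gap: 0.0125
time_s: 10.07
ee_pos: [0.5299, -0.0182, 0.0343]
ee_rot: [0.0, 0.997, 0.077, -0.0]
ft_force: [-2.9, -0.3, 6.3]
finger_gap: 0.0127
```

Contact at TCP z 0.034. I'll lift 0.5 mm and advance to the fence.

```bash
python3 -m creep '0 0 -0.7 0 0 0 1;8 0 0 0 0 0 1;8 0 0 0 0 0 1;8 0 0 0 0 0 1;4 0 0 0 0 0 1;0 0 0 0 0 0 1;0 0 0 0 0 0 1;0 0 0 0 0 0 1'
python3 - <<'E'
from h import *
snap('wrist','w3.png')
E
```

```text
time_s: 11.08
ee_pos: [0.5585, -0.0139, 0.0343]
ee_rot: [0.0, 0.997, 0.076, 0.001]
ft_force: [1.6, -0.1, 1.1]
finger_gap: 0.0129
```

View pics/w3.png

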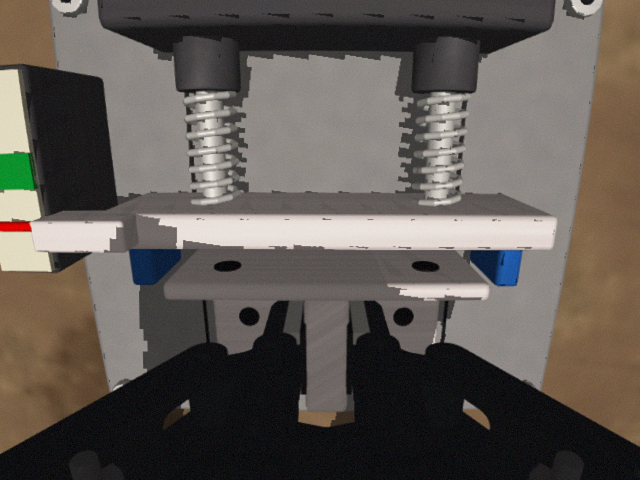

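The flange is centred between the cheeks (165–488 against about 160 and 497) and about 10 mm short of the fence. The pointer (row 226) is still at rest below the green band (rows 153–188).

```bash
python3 -m creep '4 0 0 0 0 0 1;4 0 0 0 0 0 1;2 0 0 0 0 0 1;0 0 0 0 0 0 1;0 0 0 0 0 0 1'; python3 -m creep '3 0 0 0 0 0 1;3 0 0 0 0 0 1;0 0 0 0 0 0 1;0 0 0 0 0 0 1';  python3 -m creep '3 0 0 0 0 0 1;0 0 0 0 0 0 1;0 0 0 0 0 0 1'
```

```text
time_s: 11.75
ee_pos: [0.5656, -0.0126, 0.0343]
ee_rot: [0.0, 0.997, 0.077, -0.002]
ft_force: [-7.0, -0.1, 10.3]
finger_gap: 0.0125
time_s: 12.25
ee_pos: [0.5701, -0.0119, 0.0344]
ee_rot: [-0.0, 0.997, 0.076, -0.003]
ft_force: [-10.5, -1.6, 12.9]
finger_gap: 0.0125
time_s: 12.62
ee_pos: [0.5722, -0.0116, 0.0344]
ee_rot: [0.0, 0.997, 0.077, -0.004]
ft_force: [-12.4, -2.7, 16.7]
finger_gap: 0.013
```

```bash
python3 -m creep '0 0 -1 0 0 0 1;0 0 0 0 0 0 1;0 0 0 0 0 0 1'; python3 -m creep '0 0 -1 0 0 0 1;0 0 0 0 0 0 1;0 0 0 0 0 0 1'
python3 - <<'E'
from h import *
snap('wrist','w4.png'); s=r.read_state(); print(R.from_quat(s['ee_rot'],scalar_first=True).as_matrix().round(4),s['ft_torque'])
E
```

```text
time_s: 13.0
ee_pos: [0.5722, -0.0116, 0.0344]
ee_rot: [0.0, 0.997, 0.076, -0.004]
ft_force: [-9.2, -2.3, 10.0]
finger_gap: 0.0125
time_s: 13.38
ee_pos: [0.5722, -0.0116, 0.0345]
ee_rot: [0.0, 0.997, 0.076, -0.004]
ft_force: [-7.5, -3.5, 4.4]
finger_gap: 0.0124
[[ 9.883e-01  1.525e-01 -8.100e-03]
 [ 1.525e-01 -9.883e-01 -7.000e-04]
 [-8.100e-03 -6.000e-04 -1.000e+00]] [-0.38346167  1.02330211 -0.17847795]
```

View pics/w4.png

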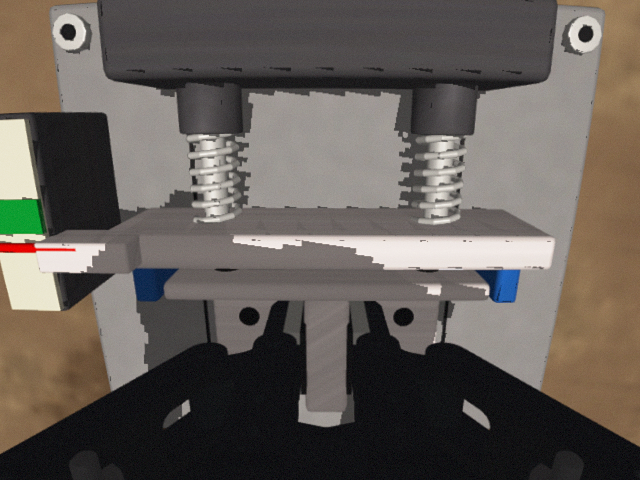

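Pointer at row 248 and green at 200–234, so the fence has travelled about 7 mm. The bracket is square to the fence. I'll ease the vertical load and push on.

```bash
python3 -m creep '0 0 -1 0 0 0 1;3 0 0 0 0 0 1;0 0 0 0 0 0 1;0 0 0 0 0 0 1'; python3 -m creep '3 0 -0.5 0 0 0 1;3 0 -0.5 0 0 0 1;0 0 0 0 0 0 1;0 0 0 0 0 0 1'
python3 - <<'E'
from h import *
snap('wrist','w5.png'); s=r.read_state(); print(R.from_quat(s['ee_rot'],scalar_first=True).as_matrix()[:,0].round(4),s['ft_torque'])
E
```

```text
time_s: 13.92
ee_pos: [0.5752, -0.0109, 0.0347]
ee_rot: [-0.0, 0.997, 0.076, -0.004]
ft_force: [-5.7, -2.3, -1.5]
finger_gap: 0.0128
time_s: 14.42
ee_pos: [0.5794, -0.0102, 0.0348]
ee_rot: [-0.0, 0.997, 0.077, -0.006]
ft_force: [-8.2, -3.9, -2.6]
finger_gap: 0.0127
[ 0.9882  0.1526 -0.0118] [-0.60892411  1.24203216 -0.1255859 ]
```

View pics/w5.png

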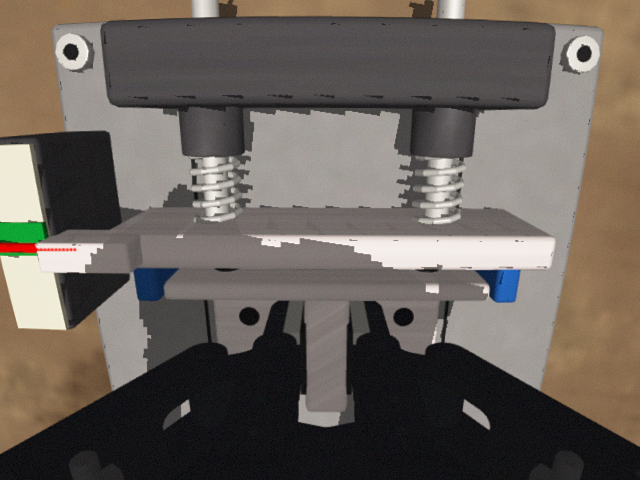

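The vertical load is gone (only weight remains). The pointer (row 248) is now at the low side of the green band, with about 8.7 N of push. A little more should centre it.

```bash
python3 -m creep '1.5 0 0 0 0 0 1;1.5 0 0 0 0 0 1;0 0 0 0 0 0 1;0 0 0 0 0 0 1;0 0 0 0 0 0 1;0 0 0 0 0 0 1;0 0 0 0 0 0 1;0 0 0 0 0 0 1'
python3 - <<'E'
from h import *
d=snap('wrist','w6.png'); s=r.read_state(); print(R.from_quat(s['ee_rot'],scalar_first=True).as_matrix()[:,0].round(4),s['ft_force'],np.abs(s['joint_velocities']).max())
t=snap('top'); a=t['image'][160:230,280:380,::-1]; a=cv2.resize(a,(500,350),interpolation=cv2.INTER_CUBIC)
b=d['image'][190:350,0:320,::-1]; b=cv2.resize(b,(700,350),interpolation=cv2.INTER_CUBIC)
cv2.imwrite('pics/c6.png',cv2.resize(np.hstack([b,a]),(800,233)))
E
```

```text
time_s: 15.48
ee_pos: [0.5818, -0.0099, 0.0347]
ee_rot: [-0.0, 0.997, 0.077, -0.006]
ft_force: [-9.1, -4.0, -1.2]
finger_gap: 0.0125
[ 0.9882  0.1526 -0.0127] [-9.82784357 -4.32862693 -1.39566999] 0.0017625556239575912
```

View pics/c6.png

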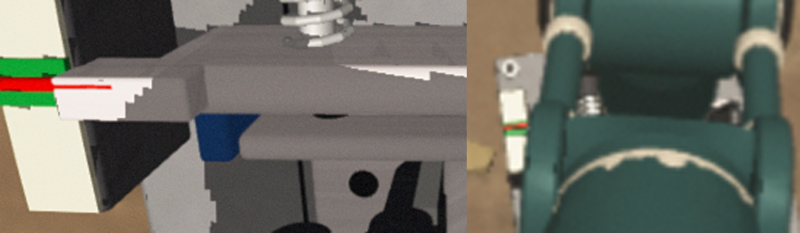

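Pointer sits mid-green, ~10 N. The tool has bent 0.013 rad nose-down under load. I'll turn that back and compare the bracket's seating in the grip with the hover picture.

```bash
python3 -m creep '0 0 -0.3 0 0.7 0 1;0 0 0 0 0 0 1;0 0 0 0 0 0 1;0 0 0 0 0 0 1;0 0 0 0 0 0 1;0 0 0 0 0 0 1'
python3 - <<'E'
from h import *
d=snap('wrist','w7.png'); s=r.read_state(); print(R.from_quat(s['ee_rot'],scalar_first=True).as_matrix()[:,0].round(4),s['ft_force'],s['ft_torque'])
g=lambda f:cv2.imread('pics/'+f,0)
def sh(f,x,y,w,h,m=8):
    A=g('w2.png')[y:y+h,x:x+w]; B=g(f)[y-m:y+h+m,x-m:x+w+m]
    M=cv2.matchTemplate(B,A,cv2.TM_CCOEFF_NORMED); _,v,_,l=cv2.minMaxLoc(M); i,j=l[1],l[0]
    su=lambda a,b,c:(a-c)/(2*(a-2*b+c)+1e-9)
    return round(j-m+su(*M[i,j-1:j+2]) if 0<j<2*m else j-m,2), round(i-m+su(*M[i-1:i+2,j]) if 0<i<2*m else i-m,2),round(v,2)
for f in('w3.png','w5.png','w7.png'):
    print(f,'flange L',sh(f,205,290,50,18),'rib end',sh(f,300,395,54,26),'foot hole L',sh(f,235,303,28,26),'hole R',sh(f,392,303,24,26))
# pointer/green rows
im=cv2.cvtColor(d['image'],cv2.COLOR_RGB2HSV); c=im[190:300,0:36]
gm=(abs(c[...,0].astype(int)-60)<20)&(c[...,1]>120); rm=((c[...,0]<8)|(c[...,0]>172))&(c[...,1]>150)
print('green',np.where(gm.sum(1)>8)[0][[0,-1]]+190,'red',np.where(rm.sum(1)>8)[0][[0,-1]]+190)
E
```

```text
time_s: 16.32
ee_pos: [0.5813, -0.01, 0.0345]
ee_rot: [-0.001, 0.997, 0.077, -0.001]
ft_force: [-9.4, -3.8, -2.9]
finger_gap: 0.0127
[ 0.9883  0.1527 -0.0015] [-10.13888534  -4.80543438  -3.30539057] [-0.74016634  1.45808086 -0.14505074]
w3.png flange L (np.float32(0.38), np.float32(-0.2), 0.93) rib end (-8, 8, 0.2) foot hole L (np.float32(-0.09), np.float32(0.05), 0.99) hole R (np.float32(-0.1), np.float32(0.01), 0.99)
w5.png flange L (np.float32(-0.61), np.float32(-0.17), 0.93) rib end (-8, 8, 0.17) foot hole L (np.float32(-0.02), np.float32(-0.1), 0.99) hole R (np.float32(0.01), np.float32(0.25), 0.99)
w7.png flange L (np.float32(-0.59), np.float32(-0.22), 0.93) rib end (-8, 8, 0.19) foot hole L (np.float32(0.0), np.float32(-0.09), 0.99) hole R (np.float32(0.02), np.float32(0.32), 0.99)
green [228 259] red [243 251]
```

The bracket hasn't shifted in the grip since hover (under 0.7 px), and the tool is level again (0.0015 rad). The pointer (rows 243–251) is inside the green band (228–259), at about 10.7 N and steady. Handing in.

```bash
python3 -c "
from h import *
s=r.read_state();print(s['time_s'],s['ee_pos'],np.abs(s['joint_velocities']).max(),s['finger_gap']);print(r.hand_in())"
```

```text
16.375 [ 0.58131625 -0.01000871  0.03454604] 0.0014830383114273335 0.01261757884753794
the job is handed in; nothing more can be done
None
```

I gripped the bare aluminium bracket by its rib and stood it on the base plate between the cheeks. I then pushed it into the sprung fence and handed in at 16.4 s, still gripping and holding.

**Last checks:**
- **Pointer:** it was inside the green band, rows 243–251 against 228–259, so the fence was about 15–16 mm back. The push along the fixture was about 10.7 N.
- **Position:** the tool was level to 0.0015 rad and aligned with the fixture to about 0.002 rad. It was at rest, and the bracket had not shifted in the grip. The vertical force was about the bracket's weight, so it stood on the plate or within about 0.5 mm of it.
- **Red bracket:** the arm never went near it. I did not measure its position again at the end.

**What disagreed:**
- **Side force:** about 3 N sideways remained. I put it down to friction, since the pictures showed room at both cheeks.
- **Lean:** an early camera fit suggested the bracket leaned 0.03 rad in the grip. I took that as calibration error, because it was gripped while standing flat on the bench, but I did not check it separately.

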